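Find the binding pulley bearing by feel and reject it

ROBOT

A 7-joint arm with a two-finger parallel gripper is mounted at the origin on the work surface. World frame = base frame: x ahead of the robot, y to its left, z up, the work surface at z = 0. Lengths are in m, angles in degrees, forces in N, time in s.
With the tool pointing down it reaches from about 0.425 to 0.95 m from the base axis. Payload 16.7 kg.
Tool frame: the origin (TCP) lies at the very end of the fingers, on their centre line; the grasp point (between the pads) lies 19 mm behind it (bot.grip_depth is the distance from the TCP to the grasp point, in m); y points along the fingers, x is the direction in which the jaws open and shut, and the axes are right-handed (so a half turn about y gives the same grasp; the last joint's range is limited). The gripper opens to 94 mm and grips with 3 to 60 N. Pads are 16 mm wide; open, the fingers measure 119 mm over their backs; the gripper's body (75 mm by 177 mm) begins 78 mm behind the grasp point.
Start: joints at [-73.539, 24.414, 4.234, 92.017, -1.954, 63.644, -3.845], TCP at [0.286, 0.612, 0.205] pointing down, gripper open.
Joint ranges: [-163.25, 163.25], [-28.42, 122.38], [-70.27, 78.77], [12.13, 141.07], [-58.53, 238.53], [9.26, 117.41], [-156.51, 156.51]. Speed limits (degrees/s): [108.29, 108.29, 136.94, 136.94, 172.46, 172.46, 172.46].

INTERFACE

Orientations are given as a 3x3 rotation matrix whose columns are the frame's x, y, z axes.
In Python, from rig import bot gives the robot as it stands.
- The arm moves only by the tool jog_arm, never from a script. Its arguments are lists of equal length, an entry for each row: "offset": the shift along the tool's x, y, z as a fraction of full scale, a list of three; "rotation": the turn, a rotation vector about the tool's x, y, z as a fraction of full scale, a list of three. In form: {"offset": [[tx, ty, tz], ...], "rotation": [[ax, ay, az], ...]}. A call has 1 to 12 rows; each row is the pose to reach, as a shift and turn from the pose commanded when the call began, along the tool's axes at that moment; what a row does not reach only later rows make up. Full scale, the value 1, is 600 mm for a shift and 90 degrees for a turn. A row lasts 1/12 s, in which the tool goes at most 41.7 mm and 7.16 degrees, less where a joint would pass 70% of its speed; a pose out of reach is approached as far as the arm can. A call with a number of a shift or a turn outside -1 to 1 is refused whole. A call with a gripper value outside its range is refused whole. "claw" is the finger opening in mm, from 0 to 94, set as the call begins (left out, the last holds). The fingers move at their own pace and stop on an object; "force" is the grip in N (left out, the last holds). Time passes only in rows, so rows that repeat a pose let the fingers close. It gives the time, the measured TCP pose, the force and the opening at its end, in the units of the state.
- bot.get_state(): the state, without advancing time (a new reading comes with each control period).
- bot.get_image(name): name is "scene" or "top" or "wrist"; returns a dict with "frame" (384x512x3 uint8, blue, green, red), "depth" (384x512 float32, m along the optical axis (not along the pixel's ray), 0 where there is no reading), "fx", "fy", "cx", "cy" (pixels), "rvec" (rotation vector, rad) and "tvec" (3), from world to camera coordinates, as OpenCV has them. Camera axes: x right, y down, z forward; pixel columns grow to the right and rows downward; lengths in m; the calibration is good to about 2 mm. A picture is of the moment at which its call begins.
- bot.finish_job(): hands the job in, once; it reports no verdict.
The state is a dict: "time": time; "joint_pos": joint angles; "qd": joint speeds; "joint_torque": joint torques, N m; "tcp_pos": TCP position; "orientation": TCP orientation; "wrist_force": force on the tool from outside, world axes, zero at the start; "moment": the same for the moment, N m; "grip_width": finger opening in m.
Only numpy, scipy, OpenCV 4.12 (cv2) and the standard library are available. Lean on these libraries where they do the work, as an engineer would, in place of code of your own. Each camera call takes 0.05 s, during which the arm holds its last target. There are 200 camera calls.

TASK

One of the three belt-pulley units standing in the plywood nests has a damaged bearing that binds. Turn the pulleys by their black pegs, feeling for resistance and never forcing one that stiffens: give each of the two free-running ones at least half a turn in one direction first, and leave them in their nests; then lift the binding unit out by its spindle and set it down upright in the red tray, without dropping it and without shifting the other things on the bench.

Things in the scene. Friction and masses are not known exactly. Their poses are not given: they have to be found in the camera images.
- unit_1: one of three outwardly identical belt-pulley bearing units, 0.9 kg, 86 mm tall: a blue square base block 60 x 60 mm, 34 mm high; an aluminium pulley 92 mm across from 37 to 51 mm above the underside, turning on a ball bearing; a fixed plain round steel spindle 18 mm thick standing up the middle to 86 mm. Lift it by the spindle. Origin: centre of the underside, z up
- spindle_1 (a point): centre of the top end of unit_1's steel spindle, 86 mm above the unit's underside
- peg_1 (a point): centre of the top of the black finger peg on unit_1's pulley: 12 mm thick, 25 mm tall (51 to 76 mm above the unit's underside), 34 mm from the spindle's axis; goes round with the pulley. More than 15 N on a pulley or its peg spoils the bearing
- pulley_1 (a joint): pulley angle, rad, counter-clockwise from above positive, near 0 at the start, no stops, counts on over turns. Free bearings: under 2 N at the peg all round, either way. The binding one (any of the three): from about 2.4 N its resistance at the peg climbs about 0.8 N per mm of peg travel, either way, and let go it springs back to within about 3 mm of peg travel of its rest
- nest_1: fixed plywood nest in which unit_1 stands: 81 mm square, 36 mm high, with a square pocket 63 mm wide and 30 mm deep (its floor 6 mm above the table) that keeps the unit from turning; lift the unit straight up by at least 35 mm to clear it. Origin: centre of the underside
- unit_2: one of three outwardly identical belt-pulley bearing units, 0.9 kg, 86 mm tall: a blue square base block 60 x 60 mm, 34 mm high; an aluminium pulley 92 mm across from 37 to 51 mm above the underside, turning on a ball bearing; a fixed plain round steel spindle 18 mm thick standing up the middle to 86 mm. Lift it by the spindle. Origin: centre of the underside, z up
- spindle_2 (a point): centre of the top end of unit_2's steel spindle, 86 mm above the unit's underside
- peg_2 (a point): centre of the top of the black finger peg on unit_2's pulley: 12 mm thick, 25 mm tall (51 to 76 mm above the unit's underside), 34 mm from the spindle's axis; goes round with the pulley. More than 15 N on a pulley or its peg spoils the bearing
- pulley_2 (a joint): pulley angle, rad, counter-clockwise from above positive, near 0 at the start, no stops, counts on over turns. Free bearings: under 2 N at the peg all round, either way. The binding one (any of the three): from about 2.4 N its resistance at the peg climbs about 0.8 N per mm of peg travel, either way, and let go it springs back to within about 3 mm of peg travel of its rest
- nest_2: fixed plywood nest in which unit_2 stands: 81 mm square, 36 mm high, with a square pocket 63 mm wide and 30 mm deep (its floor 6 mm above the table) that keeps the unit from turning; lift the unit straight up by at least 35 mm to clear it. Origin: centre of the underside
- unit_3: one of three outwardly identical belt-pulley bearing units, 0.9 kg, 86 mm tall: a blue square base block 60 x 60 mm, 34 mm high; an aluminium pulley 92 mm across from 37 to 51 mm above the underside, turning on a ball bearing; a fixed plain round steel spindle 18 mm thick standing up the middle to 86 mm. Lift it by the spindle. Origin: centre of the underside, z up
- spindle_3 (a point): centre of the top end of unit_3's steel spindle, 86 mm above the unit's underside
- peg_3 (a point): centre of the top of the black finger peg on unit_3's pulley: 12 mm thick, 25 mm tall (51 to 76 mm above the unit's underside), 34 mm from the spindle's axis; goes round with the pulley. More than 15 N on a pulley or its peg spoils the bearing
- pulley_3 (a joint): pulley angle, rad, counter-clockwise from above positive, near 0 at the start, no stops, counts on over turns. Free bearings: under 2 N at the peg all round, either way. The binding one (any of the three): from about 2.4 N its resistance at the peg climbs about 0.8 N per mm of peg travel, either way, and let go it springs back to within about 3 mm of peg travel of its rest
- nest_3: fixed plywood nest in which unit_3 stands: 81 mm square, 36 mm high, with a square pocket 63 mm wide and 30 mm deep (its floor 6 mm above the table) that keeps the unit from turning; lift the unit straight up by at least 35 mm to clear it. Origin: centre of the underside
- reject_tray: fixed red plastic tray for rejects, 112 mm square outside, 30 mm high, walls and floor 5 mm thick; open top, empty at the start. Origin: centre of the underside, sides along its x and y
- bearing_ring: bystander: loose steel bearing ring lying flat, 42 mm outside, 12 mm high
- orange_cap: bystander: orange plastic cap ring, 52 mm across, 26 mm high
- steel_block: bystander: dark steel block 70 x 45 x 22 mm
- batten: bystander: pale wooden batten 260 mm long (its y axis), 40 mm wide, 22 mm high
- marker: bystander: pink and black marker pen, about 105 mm long (its x axis), 16 mm high
- cutter_handle: bystander: black and green cutter handle 100 mm long (its x axis), 16 mm high

How it is judged:
By the outcome, as a careful person would: the job done as asked, in the order asked, and still so for the second after the job is handed in, with the robot touching nothing.
It also fails if it takes over 72 s, if anything falls off the work surface, if the arm or the gripper's body presses on something with over 40 N, if the wrist force passes 120 N, or if a joint passes its speed limit or range.

## Working session

There is one attempt and no reset: what is moved stays moved. The work goes in short steps, Python scripts to look and compute and a tool call to move; the robot and the scene stay as the last step left them, time stands still between calls to the robot, and variables do not carry over. Pictures are saved under pics/ and viewed, about 8 in all and at most 12, crops included, and the job is handed in when it is done.

Besides the shell and the picture viewer there is one more tool, called after "Call:" by a JSON object that holds its "api" and its "payload". jog_arm: Moves the arm, as the interface text tells. Shift numbers are shares of 600 mm and turn numbers shares of 90 degrees, none past 1 either way. Its arguments: {"type":"object","properties":{"offset":{"type":"array"},"rotation":{"type":"array"},"claw":{"type":"number"},"force":{"type":"number"}},"required":["offset","rotation"]}

```bash
mkdir -p pics; ls; cat > h.py <<'E'
import numpy as np, cv2
from rig import bot
def cam(n):
    d=bot.get_image(n); R=cv2.Rodrigues(np.array(d["rvec"],float))[0]; return d,R,np.array(d["tvec"],float).ravel()
def cloud(d,R,t):
    v,u=np.mgrid[:384,:512]; z=d["depth"]; P=np.dstack([(u-d["cx"])/d["fx"]*z,(v-d["cy"])/d["fy"]*z,z])
    return (P-t)@R
def ray(d,R,t,uv,h):
    c=-R.T@t; r=R.T@np.array([(uv[0]-d["cx"])/d["fx"],(uv[1]-d["cy"])/d["fy"],1]); return c+r*(h-c[2])/r[2]
E
python3 - <<'E'
from h import *
s=bot.get_state(); print({k:np.round(v,3).tolist() for k,v in s.items()})
ims=[]
for n in("top","scene"):
    d,R,t=cam(n); np.savez("pics/%s0.npz"%n,P=cloud(d,R,t),f=d["frame"]); print(n,d["fx"],-R.T@t, R.T[:,2]); cv2.imwrite("pics/%s0.png"%n,cv2.resize(d["frame"],(800,600)))
E
```

```text
pics
{'time': 0.0, 'joint_pos': [-73.538, 24.45, 4.232, 92.051, -1.953, 63.643, -3.845], 'qd': [0.081, -0.013, -0.04, -0.027, 0.017, 0.023, -0.081], 'joint_torque': [-0.001, -93.584, 3.666, -45.418, -0.049, 0.021, 0.0], 'tcp_pos': [0.285, 0.611, 0.205], 'orientation': [[0.423, -0.0, -0.906], [0.906, -0.001, 0.423], [-0.001, -1.0, -0.0]], 'wrist_force': [-0.745, -0.32, -0.328], 'moment': [-0.0, -0.001, -0.025], 'grip_width': 0.094}
top 396.9221056555688 [0.41713596 0.02463566 0.91739731] [ 0.16269418 -0.03229044 -0.98614803]
scene 404.2522844150268 [1.21319042 0.1653673  0.96189106] [-0.58044391 -0.14153564 -0.80190556]
```

View pics/top0.png

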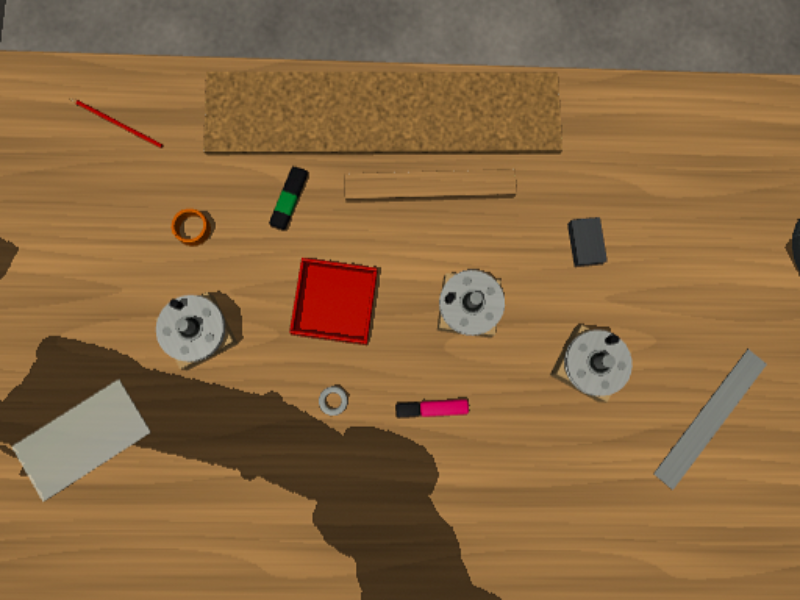

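View pics/scene0.png

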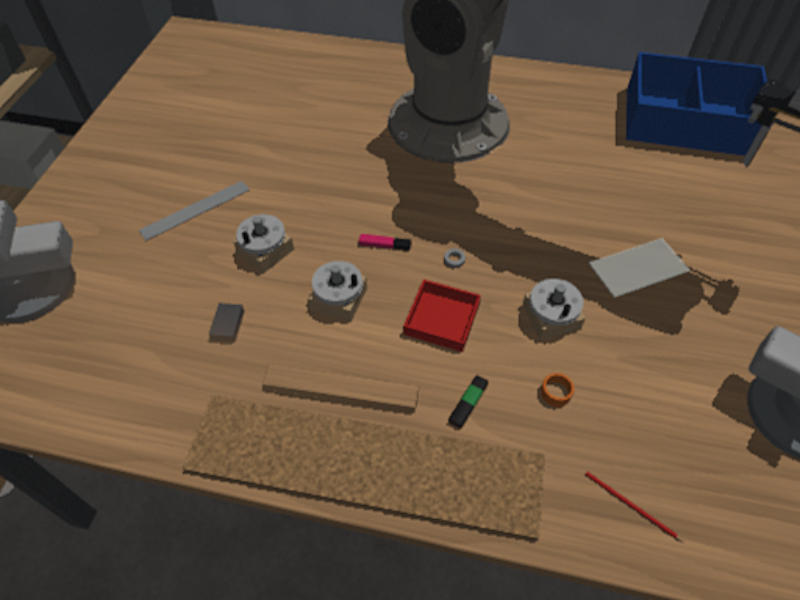

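Top view (800x600): units near (190,327), (472,300) and (600,362), the tray at (335,300), ring at (333,400), marker at (432,408). The scene view agrees. Next I measure spindles, pegs, tray and nests from depth and colour.

```bash
python3 - <<'E'
from h import *
for n in("top","scene"):
    a=np.load(f"pics/{n}0.npz");P=a["P"];f=a["f"].astype(int)
    print(n,"table z",np.median(P[...,2][(abs(P[...,0]-.5)<.2)&(abs(P[...,1])<.3)]))
    inb=(P[...,0]>.25)&(P[...,0]<.95)&(abs(P[...,1])<.6)
    m=(inb&(P[...,2]>.045)&(P[...,2]<.12)).astype(np.uint8)
    k,l,st,c=cv2.connectedComponentsWithStats(m)
    for i in range(1,k):
        if st[i,4]<150: continue
        Q=P[l==i]; d=Q[(Q[:,2]<.063)&(Q[:,2]>.053)]
        (x,y),r=cv2.minEnclosingCircle((d[:,:2]*1000).astype(np.float32))
        hi=Q[Q[:,2]>.0875]; pk=Q[(Q[:,2]>.073)&(Q[:,2]<.0865)]; 
        ctr=hi.mean(0) if len(hi) else d.mean(0)
        pk=pk[np.hypot(*(pk-ctr)[:,:2].T)>.022]
        print("disc",x,y,r,"spindle",np.round(hi.mean(0)*1000,1),len(hi),"pegtop",np.round(pk.mean(0)*1000,1),len(pk),"ang",np.degrees(np.arctan2(*(pk.mean(0)-ctr)[[1,0]])))
        # nest top
        qn=P[(abs(P[...,2]-.036)<.004)&(np.hypot(P[...,0]-ctr[0],P[...,1]-ctr[1])<.065)]
        if len(qn)>5: print("  nest",len(qn),cv2.minAreaRect((qn[:,:2]*1000).astype(np.float32)))
    red=inb&(f[...,2]>120)&(f[...,1]<50)&(f[...,0]<50)&(abs(P[...,2]-.03)<.004)&(P[...,1]>-.05)&(P[...,1]<.25)
    print("tray",cv2.minAreaRect((P[red][:,:2]*1000).astype(np.float32)))
E
```

```text
top table z 0.002097557308590592
disc 559.0150756835938 -105.77009582519531 46.11335372924805 spindle [ 558.9 -105.6   93.3] 55 pegtop [560.7 -71.3  81.6] 27 ang 86.9701391406661
  nest 92 ((560.0133056640625, -105.82550048828125), (81.09336853027344, 81.15868377685547), 83.24034118652344)
disc 515.9077758789062 285.8451843261719 46.176448822021484 spindle [515.7 284.7  93.6] 65 pegtop [545.5 300.2  81.9] 33 ang 27.39729085278638
  nest 103 ((515.0353393554688, 285.8411865234375), (81.37178039550781, 81.56653594970703), 29.000118255615234)
disc 476.5076599121094 -284.0844421386719 46.637901306152344 spindle [ 476.4 -283.2   92.8] 60 pegtop [ 507.1 -296.4   81.7] 34 ang -23.38568305199841
  nest 116 ((477.3797607421875, -283.053955078125), (81.69806671142578, 81.03286743164062), 61.51706314086914)
tray ((563.289306640625, 91.45936584472656), (111.02347564697266, 111.99383544921875), 83.15200805664062)
scene table z -0.0010104106693407439
disc 476.3032531738281 -287.02679443359375 47.65127182006836 spindle [ 478.1 -286.6   90. ] 22 pegtop [ 508.6 -301.5   78.3] 16 ang -26.022076699703614
  nest 75 ((478.0602111816406, -285.1382141113281), (83.3492431640625, 82.7348403930664), 61.35230255126953)
disc 559.2719116210938 -109.9244155883789 47.706607818603516 spindle [ 559.9 -109.2   90.1] 28 pegtop [562.3 -74.6  78.9] 16 ang 85.89820303530078
  nest 73 ((560.4412841796875, -107.54508972167969), (85.03598022460938, 83.3104476928711), 82.43109893798828)
disc 515.5226440429688 282.1827087402344 46.113372802734375 spindle [516.1 282.   90.2] 27 pegtop [547.2 297.3  80.1] 18 ang 26.283498684760033
  nest 68 ((516.018798828125, 283.3472595214844), (83.69104766845703, 82.40426635742188), 28.86298370361328)
tray ((562.6139526367188, 86.98905944824219), (110.71836853027344, 111.67212677001953), 83.41574096679688)
```

```bash
cat >> h.py <<'E'
from scipy.spatial.transform import Rotation as Ro
C=dict(A=(.516,.2837),B=(.5593,-.1075),C=(.477,-.285),T=(.563,.0893))
def pose(c,r,th,z): return np.array([c[0]+r*np.cos(np.radians(th)),c[1]+r*np.sin(np.radians(th)),z])
def rows(targets,p0=None,R0=None):
    """targets: list of (xyz, yaw of tool x deg); prints jog fractions from measured pose"""
    s=bot.get_state(); p0=s["tcp_pos"] if p0 is None else p0; R0=np.array(s["orientation"])
    print("t",round(s["time"],2),"tcp",np.round(s["tcp_pos"],4),"F",np.round(s["wrist_force"],2),"w",round(s["grip_width"],4),"yaw",round(np.degrees(np.arctan2(R0[1,0],R0[0,0])),1),"q7",round(s["joint_pos"][6],1))
    O=[];W=[];prev=0
    for p,yaw in targets:
        y=np.radians(yaw);T=np.array([[np.cos(y),0,-np.sin(y)],[np.sin(y),0,np.cos(y)],[0,-1,0]])
        O.append(np.round(R0.T@(np.array(p)-p0)/.6,3).tolist()); W.append(np.round(Ro.from_matrix(R0.T@T).as_rotvec(True)/90,3).tolist())
    print(O);print(W)
E
python3 - <<'E'
from h import *
rows([(pose(C["A"],.034,26.8,.15),116.8),(pose(C["A"],.034,26.8,.065),116.8)])
E
```

```text
t 0.1 tcp [0.2854 0.6112 0.2049] F [-0.35  0.36  0.72] w 0.0939 yaw 65.0 q7 -3.8
[[-0.287, 0.092, -0.614], [-0.287, 0.233, -0.614]]
[[-0.0, -0.576, -0.001], [-0.0, -0.576, -0.001]]
```

Call:
{"api": "jog_arm", "payload": {"offset": [[-0.287,0.092,-0.614],[-0.287,0.092,-0.614],[-0.287,0.092,-0.614],[-0.287,0.092,-0.614],[-0.287,0.092,-0.614],[-0.287,0.092,-0.614],[-0.287,0.092,-0.614],[-0.287,0.092,-0.614],[-0.287,0.092,-0.614],[-0.287,0.092,-0.614],[-0.287,0.092,-0.614],[-0.287,0.092,-0.614]], "rotation": [[0,-0.576,0],[0,-0.576,0],[0,-0.576,0],[0,-0.576,0],[0,-0.576,0],[0,-0.576,0],[0,-0.576,0],[0,-0.576,0],[0,-0.576,0],[0,-0.576,0],[0,-0.576,0],[0,-0.576,0]], "claw": 26, "force": 10}}

```text
time: 1.1
tcp_pos: [0.5482, 0.2962, 0.1495]
orientation: [[-0.446, -0.0, -0.895], [0.895, -0.002, -0.446], [-0.001, -1.0, 0.001]]
wrist_force: [-0.3, 1.4, -0.1]
grip_width: 0.0262
```

```bash
python3 - <<'E'
from h import *
rows([(pose(C["A"],.034,26.8,.15),116.8),(pose(C["A"],.034,26.8,.065),116.8)])
print(bot.get_state()["joint_pos"])
d,R,t=cam("wrist"); cv2.imwrite("pics/w1.png",d["frame"])
E
```

```text
t 1.1 tcp [0.5482 0.2962 0.1495] F [-0.31  1.36 -0.14] w 0.0262 yaw 116.5 q7 82.7
[[0.006, -0.001, 0.001], [0.006, 0.141, 0.0]]
[[-0.001, -0.003, -0.001], [-0.001, -0.003, -0.001]]
[-35.38158293  22.71317487   1.34584586 101.985966    -0.55553653
  55.3839671   82.67812934]
```

View pics/w1.png

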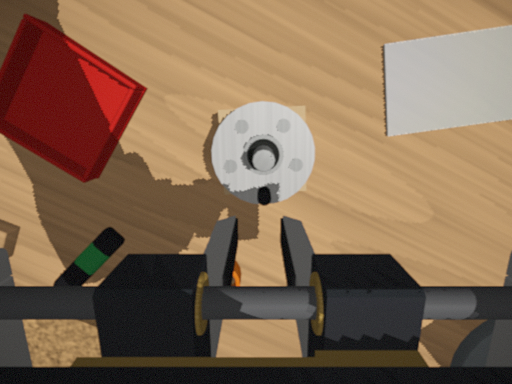

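The peg (264,195) lies midway between the fingers (mid column 264). I descend over it.

Call:
{"api": "jog_arm", "payload": {"offset": [[0.003,0.05,0],[0.003,0.1,0],[0.003,0.141,0],[0.003,0.141,0],[0.003,0.141,0],[0.003,0.141,0]], "rotation": [[0,0,0],[0,0,0],[0,0,0],[0,0,0],[0,0,0],[0,0,0]]}}

```text
time: 1.65
tcp_pos: [0.5458, 0.3025, 0.0671]
orientation: [[-0.452, 0.001, -0.892], [0.892, 0.001, -0.452], [0.0, -1.0, -0.001]]
wrist_force: [-0.4, 0.3, -0.0]
grip_width: 0.026
```

Call:
{"api": "jog_arm", "payload": {"offset": [[0,0,0],[0,0,0],[0,0,0],[0,0,0]], "rotation": [[0,0,0],[0,0,0],[0,0,0],[0,0,0]], "claw": 15}}

```text
time: 1.98
tcp_pos: [0.546, 0.3015, 0.0665]
orientation: [[-0.451, 0.001, -0.893], [0.893, 0.001, -0.451], [0.0, -1.0, -0.001]]
wrist_force: [0.2, 0.1, 0.3]
grip_width: 0.0153
```

```bash
python3 - <<'E'
from h import *
rows([(pose(C["A"],.034,26.8-a,.065),116.8-a) for a in (2,4,6,8,10)])
E
```

```text
t 1.98 tcp [0.546  0.3015 0.0665] F [0.17 0.12 0.31] w 0.0153 yaw 116.8 q7 82.5
[[-0.006, 0.002, 0.001], [-0.008, 0.002, 0.002], [-0.01, 0.002, 0.002], [-0.012, 0.002, 0.002], [-0.014, 0.002, 0.002]]
[[0.001, 0.022, 0.0], [0.001, 0.044, 0.0], [0.001, 0.067, 0.0], [0.001, 0.089, 0.0], [0.001, 0.111, 0.0]]
```

Call:
{"api": "jog_arm", "payload": {"offset": [[-0.004,0.002,0],[-0.006,0.002,0],[-0.008,0.002,0],[-0.01,0.002,0],[-0.012,0.002,0.001],[-0.012,0.002,0.001],[-0.012,0.002,0.001]], "rotation": [[0,0,0],[0,0.022,0],[0,0.044,0],[0,0.067,0],[0,0.089,0],[0,0.089,0],[0,0.089,0]]}}

```text
time: 2.57
tcp_pos: [0.5484, 0.2945, 0.0645]
orientation: [[-0.323, -0.0, -0.946], [0.946, -0.0, -0.323], [-0.0, -1.0, 0.0]]
wrist_force: [0.0, -0.7, 0.3]
grip_width: 0.0148
```

```bash
python3 - <<'E'
from h import *
for i in range(4):
    print(np.round(bot.get_state()["wrist_force"],2)); cam("top")
rows([(pose(C["A"],.034,18.8-a,.065),108.8-a) for a in range(3,16,4)])
E
```

```text
[ 0.02 -0.66  0.31]
[0.22 0.89 0.77]
[ 0.26 -0.25 -0.36]
[ 0.49 -0.87  0.65]
t 2.77 tcp [0.5484 0.2946 0.0645] F [-0.62  0.8   0.83] w 0.015 yaw 108.8 q7 76.3
[[-0.003, -0.001, 0.0], [-0.007, -0.001, 0.001], [-0.011, -0.001, 0.001], [-0.014, -0.001, 0.002]]
[[-0.0, 0.034, -0.0], [-0.0, 0.078, -0.0], [-0.0, 0.123, -0.0], [-0.0, 0.167, -0.0]]
```

Call:
{"api": "jog_arm", "payload": {"offset": [[-0.003,0,0],[-0.005,0,0],[-0.007,0,0.001],[-0.009,0,0.001],[-0.011,0,0.001],[-0.013,0,0.002]], "rotation": [[0,0.034,0],[0,0.056,0],[0,0.078,0],[0,0.1,0],[0,0.123,0],[0,0.145,0]]}}

```text
time: 3.27
tcp_pos: [0.5499, 0.287, 0.0645]
orientation: [[-0.099, 0.0, -0.995], [0.995, 0.0, -0.099], [0.0, -1.0, -0.0]]
wrist_force: [1.1, 1.1, 0.0]
grip_width: 0.0151
```

```bash
python3 - <<'E'
from h import *
F=[]
for i in range(6):
    F.append(bot.get_state()["wrist_force"]); d,R,t=cam("wrist")
print(np.mean(F,0)); cv2.imwrite("pics/w2.png",d["frame"])
rows([(pose(C["A"],.034,5.8-a,.065),95.8-a) for a in range(5,61,5)])
E
```

```text
[0.20149682 0.25569633 0.08468526]
t 3.57 tcp [0.5497 0.2869 0.0644] F [-1.58  0.53 -0.  ] w 0.0154 yaw 95.8 q7 65.8
[[-0.004, -0.001, 0.0], [-0.009, -0.001, 0.001], [-0.014, -0.001, 0.002], [-0.019, -0.001, 0.003], [-0.024, -0.001, 0.005], [-0.028, -0.001, 0.007], [-0.032, -0.001, 0.01], [-0.036, -0.001, 0.013], [-0.04, -0.001, 0.016], [-0.043, -0.001, 0.02], [-0.046, -0.001, 0.024], [-0.049, -0.001, 0.028]]
[[-0.0, 0.056, -0.0], [-0.0, 0.111, -0.0], [-0.0, 0.167, -0.0], [-0.0, 0.222, -0.0], [-0.0, 0.278, -0.0], [-0.0, 0.334, -0.0], [-0.0, 0.389, -0.0], [-0.0, 0.445, -0.0], [-0.0, 0.5, -0.0], [-0.0, 0.556, -0.0], [-0.0, 0.611, -0.0], [-0.0, 0.667, -0.0]]
```

View pics/w2.png

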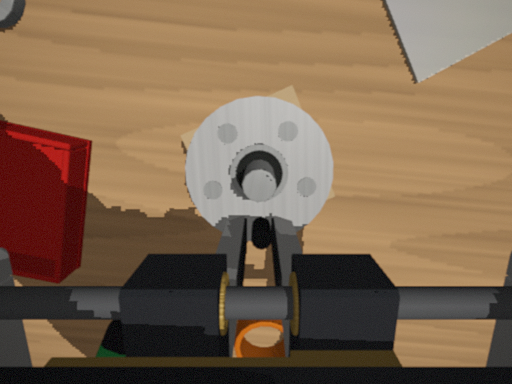

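The peg (262,232) moved along between the fingers and the force stayed about 0.3 N, so unit A runs free. I continue the arc clockwise.

Call:
{"api": "jog_arm", "payload": {"offset": [[-0.005,0,0],[-0.01,0,0.001],[-0.015,0,0.002],[-0.019,0,0.003],[-0.024,0,0.005],[-0.028,0,0.008],[-0.032,0,0.01],[-0.036,0,0.013],[-0.04,0,0.017],[-0.043,0,0.02],[-0.046,0,0.024],[-0.049,0,0.028]], "rotation": [[0,0.056,0],[0,0.111,0],[0,0.167,0],[0,0.222,0],[0,0.278,0],[0,0.333,0],[0,0.389,0],[0,0.444,0],[0,0.5,0],[0,0.556,0],[0,0.611,0],[0,0.667,0]]}}

```text
time: 4.57
tcp_pos: [0.5361, 0.256, 0.0646]
orientation: [[0.814, 0.0, -0.581], [0.581, 0.0, 0.814], [0.0, -1.0, 0.0]]
wrist_force: [-0.4, 0.4, -0.6]
grip_width: 0.015
```

Call:
{"api": "jog_arm", "payload": {"offset": [[-0.005,0,0],[-0.01,0,0.001],[-0.015,0,0.002],[-0.019,0,0.003],[-0.024,0,0.005],[-0.028,0,0.008],[-0.032,0,0.01],[-0.036,0,0.013],[-0.04,0,0.017],[-0.043,0,0.02],[-0.046,0,0.024],[-0.049,0,0.028]], "rotation": [[0,0.056,0],[0,0.111,0],[0,0.167,0],[0,0.222,0],[0,0.278,0],[0,0.333,0],[0,0.389,0],[0,0.444,0],[0,0.5,0],[0,0.556,0],[0,0.611,0],[0,0.667,0]]}}

```text
time: 5.57
tcp_pos: [0.5023, 0.2524, 0.0645]
orientation: [[0.91, 0.0, 0.415], [-0.415, 0.0, 0.91], [0.0, -1.0, 0.0]]
wrist_force: [1.9, -0.4, 0.7]
grip_width: 0.0149
```

```bash
python3 - <<'E'
from h import *
rows([(pose(C["A"],.034,-114.2-a,.065),-24.2-a) for a in range(5,71,5)])
E
```

```text
t 5.57 tcp [0.5023 0.2524 0.0645] F [ 1.9  -0.39  0.74] w 0.0149 yaw -24.5 q7 -35.2
[[-0.005, -0.001, 0.0], [-0.01, -0.001, 0.001], [-0.015, -0.001, 0.002], [-0.02, -0.001, 0.004], [-0.025, -0.001, 0.005], [-0.029, -0.001, 0.008], [-0.033, -0.001, 0.01], [-0.037, -0.001, 0.013], [-0.041, -0.001, 0.017], [-0.044, -0.001, 0.02], [-0.047, -0.001, 0.024], [-0.05, -0.001, 0.028], [-0.052, -0.001, 0.033], [-0.054, -0.001, 0.037]]
[[-0.0, 0.052, 0.0], [-0.0, 0.108, 0.0], [-0.0, 0.163, 0.0], [-0.0, 0.219, 0.0], [-0.0, 0.274, 0.0], [-0.0, 0.33, 0.0], [-0.0, 0.386, 0.0], [-0.0, 0.441, 0.0], [-0.0, 0.497, 0.0], [-0.0, 0.552, 0.0], [-0.0, 0.608, 0.0], [-0.0, 0.663, 0.0], [-0.0, 0.719, 0.0], [-0.0, 0.774, 0.0]]
```

Call:
{"api": "jog_arm", "payload": {"offset": [[-0.006,0,0],[-0.012,0,0.001],[-0.018,0,0.003],[-0.023,0,0.005],[-0.028,0,0.008],[-0.033,0,0.011],[-0.038,0,0.014],[-0.042,0,0.019],[-0.046,0,0.023],[-0.049,0,0.028],[-0.052,0,0.034],[-0.054,0,0.039]], "rotation": [[0,0.067,0],[0,0.133,0],[0,0.2,0],[0,0.267,0],[0,0.333,0],[0,0.4,0],[0,0.467,0],[0,0.533,0],[0,0.6,0],[0,0.667,0],[0,0.733,0],[0,0.8,0]]}}

```text
time: 6.57
tcp_pos: [0.4823, 0.2874, 0.0645]
orientation: [[-0.114, -0.0, 0.994], [-0.994, 0.0, -0.114], [-0.0, -1.0, -0.0]]
wrist_force: [0.8, -1.4, -0.5]
grip_width: 0.015
```

Call:
{"api": "jog_arm", "payload": {"offset": [[0,0,0],[0,0,0],[0,0,0],[0,-0.05,0],[0,-0.1,0],[0,-0.15,0],[0,-0.15,0]], "rotation": [[0,0,0],[0,0,0],[0,0,0],[0,0,0],[0,0,0],[0,0,0],[0,0,0]], "claw": 26}}

```text
time: 7.15
tcp_pos: [0.4847, 0.2872, 0.159]
orientation: [[-0.108, 0.004, 0.994], [-0.994, 0.004, -0.108], [-0.004, -1.0, 0.003]]
wrist_force: [0.1, 1.0, 0.7]
grip_width: 0.0261
```

```bash
python3 - <<'E'
from h import *
d,R,t=cam("top"); P=cloud(d,R,t)
c=np.array(C["A"]); D=np.hypot(P[...,0]-c[0],P[...,1]-c[1])
m=(D<.045)&(D>.024)&(P[...,2]>.073)&(P[...,2]<.09); q=P[m]
print(len(q),q.mean(0),"peg ang",np.degrees(np.arctan2(*(q.mean(0)[:2]-c)[::-1])))
rows([(pose(C["B"],.034,86.3,.15),-25)])
E
```

```text
0 [nan nan nan] peg ang nan
t 7.2 tcp [0.4837 0.2874 0.1568] F [-0.59  0.18 -1.5 ] w 0.026 yaw -96.2 q7 -102.0
[[0.584, 0.01, 0.193]]
[[-0.003, -0.791, -0.001]]<stdin>:5: RuntimeWarning: Mean of empty slice.
  ret = um.true_divide(
```

```bash
python3 - <<'E'
from h import *
rows([(pose(C["B"],.034,86.3,.15),-155)])
E
```

```text
t 7.2 tcp [0.4837 0.2874 0.1568] F [-0.59  0.18 -1.5 ] w 0.026 yaw -96.2 q7 -102.0
[[0.584, 0.01, 0.193]]
[[-0.0, 0.654, -0.003]]
```

Call:
{"api": "jog_arm", "payload": {"offset": [[0.584,0.01,0.193],[0.584,0.01,0.193],[0.584,0.01,0.193],[0.584,0.01,0.193],[0.584,0.01,0.193],[0.584,0.01,0.193],[0.584,0.01,0.193],[0.584,0.01,0.193],[0.584,0.01,0.193],[0.584,0.01,0.193],[0.584,0.01,0.193],[0.584,0.01,0.193]], "rotation": [[0,0.654,0],[0,0.654,0],[0,0.654,0],[0,0.654,0],[0,0.654,0],[0,0.654,0],[0,0.654,0],[0,0.654,0],[0,0.654,0],[0,0.654,0],[0,0.654,0],[0,0.654,0]]}}

```text
time: 8.2
tcp_pos: [0.5585, -0.0741, 0.1477]
orientation: [[-0.907, -0.001, 0.421], [-0.421, 0.0, -0.907], [0.001, -1.0, -0.001]]
wrist_force: [-0.2, 0.9, -0.5]
grip_width: 0.0261
```

```bash
python3 - <<'E'
from h import *
d,R,t=cam("wrist"); cv2.imwrite("pics/w3.png",d["frame"])
d,R,t=cam("top"); P=cloud(d,R,t)
c=np.array(C["A"]); D=np.hypot(P[...,0]-c[0],P[...,1]-c[1])
m=(D<.045)&(D>.024)&(P[...,2]>.073)&(P[...,2]<.09); q=P[m]
print(len(q),"peg ang",np.degrees(np.arctan2(*(q.mean(0)[:2]-c)[::-1])))
rows([(pose(C["B"],.034,86.3,.065),-155)])
E
```

```text
36 peg ang 173.1709911077256
t 8.3 tcp [ 0.5588 -0.0727  0.148 ] F [0.06 0.35 0.04] w 0.0256 yaw -155.0 q7 -114.8
[[-0.003, 0.138, 0.003]]
[[0.001, -0.0, 0.0]]
```

View pics/w3.png

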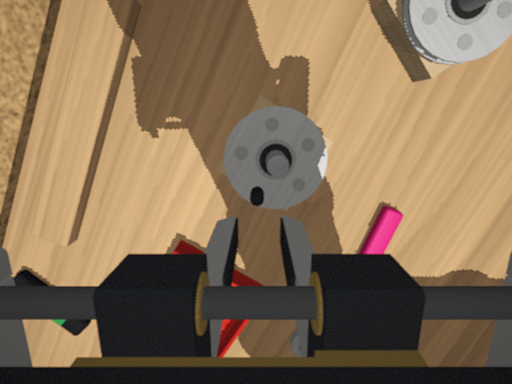

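Unit A's peg now reads 173°, so it turned about 214° clockwise. At unit B the peg (257,195) agrees with the computed -2 mm correction.

Call:
{"api": "jog_arm", "payload": {"offset": [[-0.003,0.05,0.003],[-0.003,0.1,0.003],[-0.003,0.138,0.003],[-0.003,0.138,0.003],[-0.003,0.138,0.003],[-0.003,0.138,0.003]], "rotation": [[0,0,0],[0,0,0],[0,0,0],[0,0,0],[0,0,0],[0,0,0]]}}

```text
time: 8.8
tcp_pos: [0.5619, -0.0744, 0.0669]
orientation: [[-0.907, 0.001, 0.421], [-0.421, -0.0, -0.907], [-0.001, -1.0, 0.001]]
wrist_force: [-0.8, -0.5, 0.3]
grip_width: 0.0262
```

Call:
{"api": "jog_arm", "payload": {"offset": [[0,0,0],[0,0,0],[0,0,0],[0,0,0]], "rotation": [[0,0,0],[0,0,0],[0,0,0],[0,0,0]], "claw": 15}}

```text
time: 9.13
tcp_pos: [0.5617, -0.0747, 0.0662]
orientation: [[-0.907, 0.001, 0.42], [-0.42, 0.0, -0.907], [-0.001, -1.0, 0.0]]
wrist_force: [0.3, -0.1, 0.2]
grip_width: 0.015
```

```bash
python3 - <<'E'
from h import *
rows([(pose(C["B"],.034,86.3+a,.065),-155) for a in (0,2,4,6,8,10,12,14)])
E
```

```text
t 9.13 tcp [ 0.5617 -0.0747  0.0662] F [ 0.33 -0.14  0.2 ] w 0.015 yaw -155.2 q7 -110.2
[[-0.001, 0.002, -0.002], [0.001, 0.002, -0.003], [0.003, 0.002, -0.004], [0.005, 0.002, -0.004], [0.007, 0.002, -0.005], [0.009, 0.002, -0.006], [0.01, 0.002, -0.006], [0.012, 0.002, -0.007]]
[[-0.0, -0.002, -0.0], [-0.0, -0.002, -0.0], [-0.0, -0.002, -0.0], [-0.0, -0.002, -0.0], [-0.0, -0.002, -0.0], [-0.0, -0.002, -0.0], [-0.0, -0.002, -0.0], [-0.0, -0.002, -0.0]]
```

Call:
{"api": "jog_arm", "payload": {"offset": [[0.001,0.001,-0.003],[0.003,0.001,-0.004],[0.005,0.001,-0.004],[0.007,0.001,-0.005],[0.009,0.001,-0.006],[0.01,0.001,-0.006],[0.01,0.001,-0.006]], "rotation": [[0,0,0],[0,0,0],[0,0,0],[0,0,0],[0,0,0],[0,0,0],[0,0,0]]}}

```text
time: 9.72
tcp_pos: [0.5553, -0.0733, 0.0653]
orientation: [[-0.907, 0.001, 0.421], [-0.421, 0.001, -0.907], [-0.002, -1.0, -0.0]]
wrist_force: [4.7, 4.8, 0.3]
grip_width: 0.0148
```

```bash
python3 - <<'E'
from h import *
F=[]
for i in range(6):
    F.append(bot.get_state()["wrist_force"]); d,R,t=cam("wrist")
print(np.mean(F,0))
rows([(pose(C["B"],.034,98.3+a,.065),-155+max(0,a-17)) for a in range(4,49,4)])
E
```

```text
[4.85940409 5.26265969 0.82489076]
t 10.02 tcp [ 0.5553 -0.0733  0.0653] F [5.36 5.5  0.61] w 0.0149 yaw -155.1 q7 -110.0
[[0.006, 0.001, -0.001], [0.01, 0.001, -0.002], [0.013, 0.001, -0.002], [0.017, 0.0, -0.002], [0.021, 0.0, -0.002], [0.025, 0.0, -0.002], [0.029, 0.0, -0.001], [0.033, 0.0, -0.0], [0.037, 0.0, 0.001], [0.041, 0.0, 0.003], [0.044, 0.0, 0.004], [0.048, 0.0, 0.006]]
[[0.0, -0.001, -0.001], [0.0, -0.001, -0.001], [0.0, -0.001, -0.001], [0.0, -0.001, -0.001], [0.0, -0.035, -0.001], [0.0, -0.079, -0.001], [0.0, -0.124, -0.001], [0.0, -0.168, -0.001], [0.0, -0.213, -0.001], [-0.0, -0.257, -0.001], [-0.0, -0.301, -0.001], [-0.0, -0.346, -0.001]]
```

B stiffens (7.1 N after about 5 mm): it is the binding one. I back off, open and rise, then go to C.

Call:
{"api": "jog_arm", "payload": {"offset": [[-0.004,0,0.001],[-0.008,0,0.003],[-0.01,0,0.004],[-0.01,0,0.004]], "rotation": [[0,0,0],[0,0,0],[0,0,0],[0,0,0]], "claw": 26}}

```text
time: 10.35
tcp_pos: [0.5611, -0.074, 0.065]
orientation: [[-0.908, -0.0, 0.42], [-0.42, -0.0, -0.908], [0.0, -1.0, 0.0]]
wrist_force: [-0.5, -0.2, -0.3]
grip_width: 0.0259
```

Call:
{"api": "jog_arm", "payload": {"offset": [[0,0,0],[0,-0.05,0],[0,-0.1,0],[0,-0.15,0],[0,-0.15,0]], "rotation": [[0,0,0],[0,0,0],[0,0,0],[0,0,0],[0,0,0]]}}

```text
time: 10.77
tcp_pos: [0.5626, -0.0749, 0.1595]
orientation: [[-0.908, 0.005, 0.419], [-0.419, -0.0, -0.908], [-0.004, -1.0, 0.002]]
wrist_force: [1.6, 0.0, 0.7]
grip_width: 0.026
```

```bash
python3 - <<'E'
from h import *
for y in (-115,65): rows([(pose(C["C"],.034,-24.5,.15),y)])
print(bot.get_state()["joint_pos"])
E
```

```text
t 10.77 tcp [ 0.5626 -0.0749  0.1595] F [1.58 0.04 0.65] w 0.026 yaw -155.2 q7 -115.5
[[0.239, 0.016, 0.301]]
[[-0.002, -0.447, -0.002]]
t 10.77 tcp [ 0.5626 -0.0749  0.1595] F [1.58 0.04 0.65] w 0.026 yaw -155.2 q7 -115.5
[[0.239, 0.016, 0.301]]
[[0.003, 1.553, -0.003]]
[ -49.94650058   36.34543735   72.74313089  111.42243753  -39.71537766
   62.52658727 -115.46402639]
```

Call:
{"api": "jog_arm", "payload": {"offset": [[0.239,0.016,0.301],[0.239,0.016,0.301],[0.239,0.016,0.301],[0.239,0.016,0.301],[0.239,0.016,0.301],[0.239,0.016,0.301],[0.239,0.016,0.301],[0.239,0.016,0.301],[0.239,0.016,0.301],[0.239,0.016,0.301]], "rotation": [[0,-0.447,0],[0,-0.447,0],[0,-0.447,0],[0,-0.447,0],[0,-0.447,0],[0,-0.447,0],[0,-0.447,0],[0,-0.447,0],[0,-0.447,0],[0,-0.447,0]]}}

```text
time: 11.6
tcp_pos: [0.507, -0.2967, 0.1452]
orientation: [[-0.421, -0.001, 0.907], [-0.907, 0.0, -0.421], [-0.0, -1.0, -0.001]]
wrist_force: [0.1, -0.7, 0.3]
grip_width: 0.026
```

```bash
python3 - <<'E'
from h import *
rows([(pose(C["C"],.034,-24.5,.065),-114.5)])
print(bot.get_state()["joint_pos"])
d,R,t=cam("wrist"); cv2.imwrite("pics/w4.png",d["frame"])
E
```

```text
t 11.6 tcp [ 0.507  -0.2967  0.1452] F [ 0.06 -0.74  0.33] w 0.026 yaw -114.9 q7 -62.1
[[0.003, 0.134, 0.003]]
[[0.0, -0.004, -0.0]]
[-18.07575246  30.34500591  57.21069069 109.1315494  -30.32747819
  57.26311012 -62.14403685]
```

View pics/w4.png

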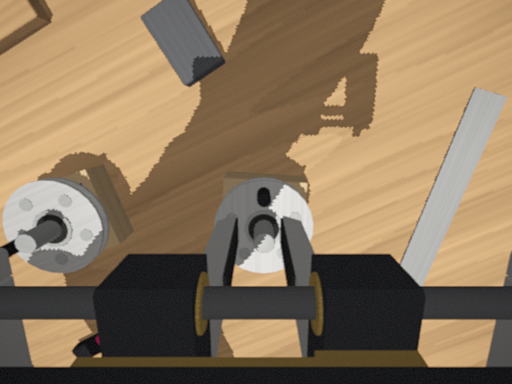

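The peg (264,196) sits under the TCP as in the earlier hovers, so I descend.

Call:
{"api": "jog_arm", "payload": {"offset": [[0.002,0.05,0.003],[0.002,0.1,0.003],[0.002,0.134,0.003],[0.002,0.134,0.003],[0.002,0.134,0.003],[0.002,0.134,0.003]], "rotation": [[0,0,0],[0,0,0],[0,0,0],[0,0,0],[0,0,0],[0,0,0]]}}

```text
time: 12.15
tcp_pos: [0.5084, -0.2998, 0.0662]
orientation: [[-0.421, 0.001, 0.907], [-0.907, -0.001, -0.421], [0.0, -1.0, 0.001]]
wrist_force: [0.5, 0.8, 0.6]
grip_width: 0.0258
```

Call:
{"api": "jog_arm", "payload": {"offset": [[0,0,0],[0,0,0],[0,0,0],[0,0,0]], "rotation": [[0,0,0],[0,0,0],[0,0,0],[0,0,0]], "claw": 15}}

```text
time: 12.48
tcp_pos: [0.5081, -0.2999, 0.0657]
orientation: [[-0.422, 0.001, 0.907], [-0.907, -0.0, -0.422], [-0.0, -1.0, 0.001]]
wrist_force: [0.5, -1.2, 0.3]
grip_width: 0.0151
```

```bash
python3 - <<'E'
from h import *
rows([(pose(C["C"],.034,-24.5+a,.065),-114.5+a) for a in (0,3,6,9,12)])
E
```

```text
t 12.48 tcp [ 0.5081 -0.2999  0.0657] F [ 0.47 -1.21  0.26] w 0.0151 yaw -114.9 q7 -57.4
[[-0.001, 0.001, -0.001], [-0.004, 0.001, -0.001], [-0.007, 0.001, -0.001], [-0.01, 0.001, -0.002], [-0.013, 0.001, -0.002]]
[[-0.001, -0.005, -0.0], [-0.001, -0.038, -0.0], [-0.001, -0.072, -0.0], [-0.001, -0.105, 0.0], [-0.001, -0.138, 0.0]]
```

Call:
{"api": "jog_arm", "payload": {"offset": [[-0.003,0.001,0],[-0.006,0.001,0],[-0.009,0.001,-0.001],[-0.011,0.001,-0.001],[-0.013,0.001,-0.002],[-0.013,0.001,-0.002],[-0.013,0.001,-0.002]], "rotation": [[0,-0.03,0],[0,-0.06,0],[0,-0.09,0],[0,-0.115,0],[0,-0.138,0],[0,-0.138,0],[0,-0.138,0]]}}

```text
time: 13.07
tcp_pos: [0.5101, -0.2922, 0.0647]
orientation: [[-0.218, 0.0, 0.976], [-0.976, 0.0, -0.218], [-0.0, -1.0, 0.0]]
wrist_force: [-0.6, 0.2, 0.5]
grip_width: 0.0149
```

```bash
python3 - <<'E'
from h import *
F=[]
for i in range(6):
    F.append(bot.get_state()["wrist_force"]); cam("wrist")
print(np.mean(F,0))
rows([(pose(C["C"],.034,-12.3+a,.065),-102.3+a) for a in (0,5,60)])
E
```

```text
[-0.19961814 -0.392998    0.4533279 ]
t 13.37 tcp [ 0.5099 -0.2921  0.0645] F [-0.3   0.47 -0.68] w 0.0147 yaw -102.5 q7 -48.1
[[0.0, -0.001, 0.001], [-0.005, -0.001, 0.0], [-0.049, -0.001, -0.028]]
[[0.0, -0.003, 0.0], [0.0, -0.058, 0.0], [0.0, -0.669, 0.0]]
```

Call:
{"api": "jog_arm", "payload": {"offset": [[-0.005,0,0],[-0.01,0,-0.001],[-0.015,0,-0.002],[-0.019,0,-0.003],[-0.024,0,-0.005],[-0.028,0,-0.008],[-0.032,0,-0.01],[-0.036,0,-0.013],[-0.04,0,-0.017],[-0.043,0,-0.02],[-0.046,0,-0.024],[-0.049,0,-0.028]], "rotation": [[0,-0.056,0],[0,-0.111,0],[0,-0.167,0],[0,-0.222,0],[0,-0.278,0],[0,-0.333,0],[0,-0.389,0],[0,-0.444,0],[0,-0.5,0],[0,-0.556,0],[0,-0.611,0],[0,-0.667,0]]}}

```text
time: 14.37
tcp_pos: [0.4998, -0.26, 0.0645]
orientation: [[0.74, 0.0, 0.673], [-0.673, -0.0, 0.74], [0.0, -1.0, -0.0]]
wrist_force: [-0.1, -1.7, 0.4]
grip_width: 0.0152
```

Call:
{"api": "jog_arm", "payload": {"offset": [[-0.005,0,0],[-0.01,0,-0.001],[-0.015,0,-0.002],[-0.019,0,-0.003],[-0.024,0,-0.005],[-0.028,0,-0.008],[-0.032,0,-0.01],[-0.036,0,-0.013],[-0.04,0,-0.017],[-0.043,0,-0.02],[-0.046,0,-0.024],[-0.049,0,-0.028]], "rotation": [[0,-0.056,0],[0,-0.111,0],[0,-0.167,0],[0,-0.222,0],[0,-0.278,0],[0,-0.333,0],[0,-0.389,0],[0,-0.444,0],[0,-0.5,0],[0,-0.556,0],[0,-0.611,0],[0,-0.667,0]]}}

```text
time: 15.37
tcp_pos: [0.467, -0.2522, 0.0646]
orientation: [[0.952, 0.0, -0.305], [0.305, 0.0, 0.952], [0.0, -1.0, 0.0]]
wrist_force: [1.7, -0.2, 1.6]
grip_width: 0.0155
```

```bash
python3 - <<'E'
from h import *
rows([(pose(C["C"],.034,107.7+a,.065),17.7+a) for a in (6,36,72)])
print(bot.get_state()["joint_pos"])
E
```

```text
t 15.37 tcp [ 0.467  -0.2522  0.0646] F [ 1.65 -0.21  1.62] w 0.0155 yaw 17.8 q7 48.8
[[-0.007, -0.001, -0.001], [-0.034, -0.001, -0.011], [-0.055, -0.001, -0.04]]
[[-0.0, -0.066, 0.0], [0.0, -0.399, 0.0], [0.0, -0.799, 0.0]]
[  6.74332061  22.03822955  17.84942158 118.31160222 -10.1010531
  41.04893342  48.78916394]
```

Call:
{"api": "jog_arm", "payload": {"offset": [[-0.006,0,0],[-0.012,0,-0.001],[-0.018,0,-0.003],[-0.023,0,-0.005],[-0.028,0,-0.008],[-0.033,0,-0.011],[-0.038,0,-0.014],[-0.042,0,-0.019],[-0.046,0,-0.023],[-0.049,0,-0.028],[-0.052,0,-0.034],[-0.054,0,-0.039]], "rotation": [[0,-0.067,0],[0,-0.133,0],[0,-0.2,0],[0,-0.267,0],[0,-0.333,0],[0,-0.4,0],[0,-0.467,0],[0,-0.533,0],[0,-0.6,0],[0,-0.667,0],[0,-0.733,0],[0,-0.8,0]]}}

```text
time: 16.37
tcp_pos: [0.4425, -0.2844, 0.0643]
orientation: [[0.003, -0.001, -1.0], [1.0, 0.0, 0.003], [0.0, -1.0, 0.001]]
wrist_force: [-1.2, 1.5, 0.5]
grip_width: 0.0151
```

Call:
{"api": "jog_arm", "payload": {"offset": [[0,0,0],[0,0,0],[0,0,0],[0,-0.05,0],[0,-0.1,0],[0,-0.15,0],[0,-0.15,0]], "rotation": [[0,0,0],[0,0,0],[0,0,0],[0,0,0],[0,0,0],[0,0,0],[0,0,0]], "claw": 26}}

```text
time: 16.95
tcp_pos: [0.4455, -0.2854, 0.1596]
orientation: [[0.011, 0.006, -1.0], [1.0, -0.003, 0.011], [-0.003, -1.0, -0.006]]
wrist_force: [0.3, -0.4, 0.7]
grip_width: 0.0262
```

```bash
python3 - <<'E'
from h import *
for y in (-4,0): rows([(np.array([*C["B"],.17]),y)])
print(bot.get_state()["joint_pos"])
E
```

```text
t 16.95 tcp [ 0.4455 -0.2854  0.1596] F [ 0.25 -0.35  0.69] w 0.0262 yaw 89.4 q7 115.7
[[0.298, -0.017, -0.187]]
[[0.005, 1.038, 0.002]]
t 16.95 tcp [ 0.4455 -0.2854  0.1596] F [ 0.25 -0.35  0.69] w 0.0262 yaw 89.4 q7 115.7
[[0.298, -0.017, -0.187]]
[[0.005, 0.993, 0.002]]
[ 23.80548151  13.45240552   2.16056482 113.78610729  -0.64235701
  52.37628444 115.6748827 ]
```

Call:
{"api": "jog_arm", "payload": {"offset": [[0.298,-0.017,-0.187],[0.298,-0.017,-0.187],[0.298,-0.017,-0.187],[0.298,-0.017,-0.187],[0.298,-0.017,-0.187],[0.298,-0.017,-0.187],[0.298,-0.017,-0.187],[0.298,-0.017,-0.187],[0.298,-0.017,-0.187],[0.298,-0.017,-0.187],[0.298,-0.017,-0.187],[0.298,-0.017,-0.187]], "rotation": [[0,0.99,0],[0,0.99,0],[0,0.99,0],[0,0.99,0],[0,0.99,0],[0,0.99,0],[0,0.99,0],[0,0.99,0],[0,0.99,0],[0,0.99,0],[0,0.99,0],[0,0.99,0]], "claw": 36}}

```text
time: 17.95
tcp_pos: [0.5567, -0.1061, 0.1645]
orientation: [[0.992, -0.0, -0.13], [0.13, 0.0, 0.992], [-0.0, -1.0, 0.0]]
wrist_force: [-0.6, -0.1, -0.1]
grip_width: 0.0361
```

```bash
python3 - <<'E'
from h import *
d,R,t=cam("wrist"); P=cloud(d,R,t); cv2.imwrite("pics/w5.png",d["frame"])
c=np.array(C["B"]); D=np.hypot(P[...,0]-c[0],P[...,1]-c[1])
q=P[(D<.014)&(P[...,2]>.085)&(P[...,2]<.1)]; print("spindle",len(q),q.mean(0) if len(q) else "")
q=P[(D<.05)&(D>.024)&(P[...,2]>.073)&(P[...,2]<.087)]; print("peg",len(q),q.mean(0) if len(q) else "")
rows([(np.array([*C["B"],.064]),-3)])
d,R,t=cam("top"); P=cloud(d,R,t)
for k in "AC":
    c=np.array(C[k]);D=np.hypot(P[...,0]-c[0],P[...,1]-c[1])
    q=P[(D<.045)&(D>.024)&(P[...,2]>.073)&(P[...,2]<.09)]
    print(k,len(q),np.degrees(np.arctan2(*(q.mean(0)[:2]-c)[::-1])) if len(q) else "")
E
```

```text
spindle 341 [ 0.55827801 -0.10831524  0.09162839]
peg 153 [ 0.55874123 -0.07490631  0.08167898]
t 18.0 tcp [ 0.5567 -0.1061  0.1645] F [0.79 1.23 0.59] w 0.0361 yaw 6.9 q7 14.5
[[0.004, 0.167, -0.003]]
[[-0.0, 0.11, -0.0]]
A 37 173.61755469025553
C 0
```

View pics/w5.png

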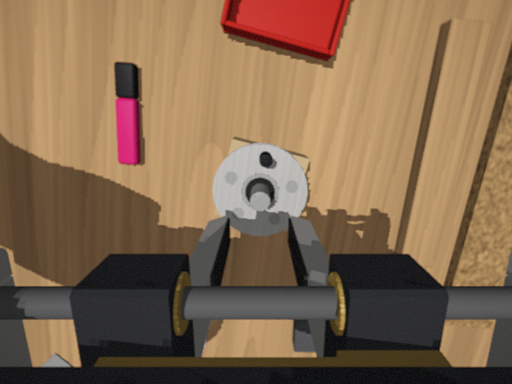

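The spindle top (260,198) is between the open fingers, with the peg (265,158) clear of the jaws.

Call:
{"api": "jog_arm", "payload": {"offset": [[0.004,0.05,-0.003],[0.004,0.1,-0.003],[0.004,0.15,-0.003],[0.004,0.168,-0.003],[0.004,0.168,-0.003],[0.004,0.168,-0.003],[0.004,0.168,-0.003]], "rotation": [[0,0.08,0],[0,0.11,0],[0,0.11,0],[0,0.11,0],[0,0.11,0],[0,0.11,0],[0,0.11,0]]}}

```text
time: 18.63
tcp_pos: [0.5603, -0.1081, 0.0655]
orientation: [[0.999, 0.002, 0.033], [-0.033, -0.0, 0.999], [0.002, -1.0, -0.0]]
wrist_force: [0.1, 0.7, -0.0]
grip_width: 0.0357
```

```bash
python3 - <<'E'
from h import *
rows([(np.array([.559,-.108,.063]),-3)])
E
```

```text
t 18.63 tcp [ 0.5603 -0.1081  0.0655] F [ 0.12  0.74 -0.01] w 0.0357 yaw -1.9 q7 8.2
[[-0.002, 0.004, 0.0]]
[[0.0, 0.012, 0.001]]
```

Close gently, then firmly.

Call:
{"api": "jog_arm", "payload": {"offset": [[-0.001,0.003,0],[-0.001,0.003,0],[-0.001,0.003,0],[-0.001,0.003,0],[-0.001,0.003,0],[-0.001,0.003,0],[-0.001,0.003,0],[-0.001,0.003,0]], "rotation": [[0,0,0],[0,0,0],[0,0,0],[0,0,0],[0,0,0],[0,0,0],[0,0,0],[0,0,0]], "claw": 10, "force": 15}}

```text
time: 19.3
tcp_pos: [0.5583, -0.108, 0.0626]
orientation: [[0.999, -0.001, 0.034], [-0.034, 0.0, 0.999], [-0.001, -1.0, 0.0]]
wrist_force: [-6.4, 0.8, 8.9]
grip_width: 0.0174
```

Call:
{"api": "jog_arm", "payload": {"offset": [[0,0,0],[0,0,0],[0,0,0],[0,0,0]], "rotation": [[0,0,0],[0,0,0],[0,0,0],[0,0,0]], "force": 55}}

```text
time: 19.63
tcp_pos: [0.5583, -0.108, 0.0626]
orientation: [[0.999, -0.001, 0.034], [-0.034, 0.0, 0.999], [-0.001, -1.0, 0.0]]
wrist_force: [-5.6, 0.4, 8.1]
grip_width: 0.017
```

Call:
{"api": "jog_arm", "payload": {"offset": [[0,-0.01,0],[0,-0.02,0],[0,-0.03,0],[0,-0.04,0],[0,-0.05,0],[0,-0.06,0],[0,-0.075,0],[0,-0.09,0],[0,-0.105,0],[0,-0.12,0],[0,-0.12,0],[0,-0.12,0]], "rotation": [[0,0,0],[0,0,0],[0,0,0],[0,0,0],[0,0,0],[0,0,0],[0,0,0],[0,0,0],[0,0,0],[0,0,0],[0,0,0],[0,0,0]]}}

```text
time: 20.63
tcp_pos: [0.559, -0.108, 0.1347]
orientation: [[0.999, 0.001, 0.034], [-0.034, -0.0, 0.999], [0.001, -1.0, -0.0]]
wrist_force: [-0.3, 0.8, -9.9]
grip_width: 0.0171
```

```bash
python3 - <<'E'
from h import *
rows([(np.array([*C["T"],.132]),-3)])
d,R,t=cam("wrist"); P=cloud(d,R,t); cv2.imwrite("pics/w6.png",d["frame"])
d,R,t=cam("scene"); cv2.imwrite("pics/s6.png",d["frame"][60:300,130:450])
f=d["frame"].astype(int)
E
```

```text
t 20.63 tcp [ 0.559  -0.108   0.1347] F [-0.34  0.8  -9.9 ] w 0.0171 yaw -2.0 q7 6.9
[[-0.005, 0.004, 0.329]]
[[-0.0, 0.011, 0.001]]
```

View pics/s6.png

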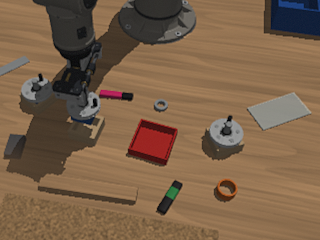

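The unit is up (weight 9.9 N shown) and clear of the nest. I carry it to the tray.

Call:
{"api": "jog_arm", "payload": {"offset": [[0,0,0.02],[0,0,0.05],[0,0,0.09],[-0.001,0,0.13],[-0.002,0,0.17],[-0.003,0,0.21],[-0.004,0,0.25],[-0.005,0,0.285],[-0.005,0,0.31],[-0.005,0,0.328],[-0.005,0,0.328],[-0.005,0,0.328]], "rotation": [[0,0,0],[0,0,0],[0,0,0],[0,0,0],[0,0,0],[0,0,0],[0,0,0],[0,0,0],[0,0,0],[0,0,0],[0,0,0],[0,0,0]]}}

```text
time: 21.73
tcp_pos: [0.5622, 0.089, 0.1336]
orientation: [[0.999, -0.001, 0.033], [-0.033, -0.0, 0.999], [-0.001, -1.0, -0.0]]
wrist_force: [-0.6, -0.7, -8.6]
grip_width: 0.017
```

```bash
python3 - <<'E'
from h import *
rows([(np.array([.563,.089,.065]),-2),(np.array([.563,.089,.0616]),-2)])
E
```

```text
t 21.73 tcp [0.5622 0.089  0.1336] F [-0.56 -0.73 -8.61] w 0.017 yaw -1.9 q7 -14.6
[[0.001, 0.114, 0.0], [0.001, 0.12, 0.0]]
[[0.0, 0.001, -0.0], [0.0, 0.001, -0.0]]
```

Over the tray; lower to about 4 mm above the floor, then creep.

Call:
{"api": "jog_arm", "payload": {"offset": [[0,0.015,0],[0,0.035,0],[0,0.055,0],[0,0.075,0],[0,0.09,0],[0,0.1,0],[0,0.107,0],[0,0.112,0],[0,0.112,0],[0,0.112,0]], "rotation": [[0,0,0],[0,0,0],[0,0,0],[0,0,0],[0,0,0],[0,0,0],[0,0,0],[0,0,0],[0,0,0],[0,0,0]]}}

```text
time: 22.57
tcp_pos: [0.5626, 0.0889, 0.0671]
orientation: [[0.999, 0.0, 0.034], [-0.034, 0.0, 0.999], [0.0, -1.0, 0.0]]
wrist_force: [0.1, 0.5, -9.1]
grip_width: 0.0171
```

Call:
{"api": "jog_arm", "payload": {"offset": [[0,0.001,0],[0,0.002,0],[0,0.003,0],[0,0.004,0],[0,0.004,0],[0,0.004,0]], "rotation": [[0,0,0],[0,0,0],[0,0,0],[0,0,0],[0,0,0],[0,0,0]]}}

```text
time: 23.07
tcp_pos: [0.5624, 0.0888, 0.0645]
orientation: [[0.999, 0.0, 0.034], [-0.034, -0.0, 0.999], [0.0, -1.0, -0.0]]
wrist_force: [-0.8, 0.3, -8.5]
grip_width: 0.0171
```

Call:
{"api": "jog_arm", "payload": {"offset": [[0,0.001,0],[0,0.002,0],[0,0.003,0],[0,0.003,0],[0,0.003,0],[0,0.003,0]], "rotation": [[0,0,0],[0,0,0],[0,0,0],[0,0,0],[0,0,0],[0,0,0]]}}

```text
time: 23.57
tcp_pos: [0.5624, 0.0888, 0.0627]
orientation: [[0.999, -0.0, 0.034], [-0.034, -0.0, 0.999], [-0.0, -1.0, -0.0]]
wrist_force: [-0.2, -0.4, -8.7]
grip_width: 0.0169
```

Call:
{"api": "jog_arm", "payload": {"offset": [[0,0.001,0],[0,0.002,0],[0,0.002,0],[0,0.002,0],[0,0.002,0]], "rotation": [[0,0,0],[0,0,0],[0,0,0],[0,0,0],[0,0,0]]}}

```text
time: 23.98
tcp_pos: [0.5624, 0.0888, 0.0616]
orientation: [[0.999, 0.0, 0.034], [-0.034, 0.0, 0.999], [-0.0, -1.0, 0.0]]
wrist_force: [-2.6, 0.2, -2.4]
grip_width: 0.0171
```

Call:
{"api": "jog_arm", "payload": {"offset": [[0,0.001,0],[0,0.001,0],[0,0.001,0]], "rotation": [[0,0,0],[0,0,0],[0,0,0]], "force": 15}}

```text
time: 24.23
tcp_pos: [0.5624, 0.0889, 0.0615]
orientation: [[0.999, -0.0, 0.034], [-0.034, 0.0, 0.999], [-0.0, -1.0, 0.0]]
wrist_force: [-7.8, 0.1, 9.2]
grip_width: 0.0176
```

Call:
{"api": "jog_arm", "payload": {"offset": [[0,0,0],[0,0,0],[0,0,0],[0,0,0],[0,-0.03,0],[0,-0.07,0],[0,-0.12,0],[0,-0.18,0],[0,-0.24,0],[0,-0.24,0]], "rotation": [[0,0,0],[0,0,0],[0,0,0],[0,0,0],[0,0,0],[0,0,0],[0,0,0],[0,0,0],[0,0,0],[0,0,0]], "claw": 34}}

```text
time: 25.07
tcp_pos: [0.5655, 0.0893, 0.2116]
orientation: [[0.999, 0.009, 0.035], [-0.035, 0.003, 0.999], [0.009, -1.0, 0.003]]
wrist_force: [0.4, 0.7, -0.6]
grip_width: 0.0339
```

Call:
{"api": "jog_arm", "payload": {"offset": [[0,-0.05,-0.05],[0,-0.1,-0.1],[0,-0.1,-0.15],[0,-0.1,-0.2],[0,-0.1,-0.25],[0,-0.1,-0.25]], "rotation": [[0,0,0],[0,0,0],[0,0,0],[0,0,0],[0,0,0],[0,0,0]]}}

```text
time: 25.57
tcp_pos: [0.5568, -0.0674, 0.2652]
orientation: [[0.999, 0.001, 0.041], [-0.041, -0.002, 0.999], [0.001, -1.0, -0.002]]
wrist_force: [-0.7, 0.0, 0.3]
grip_width: 0.0342
```

```bash
python3 - <<'E'
from h import *
rows([])
d,R,t=cam("top"); P=cloud(d,R,t); cv2.imwrite("pics/t7.png",cv2.resize(d["frame"],(800,600)))
for k in "ACT":
    c=np.array(C[k]);D=np.hypot(P[...,0]-c[0],P[...,1]-c[1])
    q=P[(D<.045)&(D>.024)&(P[...,2]>.073)&(P[...,2]<.09)]; s=P[(D<.014)&(P[...,2]>.08)&(P[...,2]<.1)]; l=P[(D<.044)&(abs(P[...,2]-.056)<.006)]
    print(k,len(q),np.degrees(np.arctan2(*(q.mean(0)[:2]-c)[::-1])) if len(q) else "", s.mean(0) if len(s) else "", "pulley plane", np.linalg.lstsq(np.c_[l[:,:2],np.ones(len(l))],l[:,2],rcond=None)[0] if len(l) else "")
E
```

```text
t 25.57 tcp [ 0.5568 -0.0674  0.2652] F [-0.73  0.02  0.25] w 0.0342 yaw -2.3 q7 0.6
[]
[]
A 37 173.2434748977245 [0.51536774 0.28425452 0.09261654] pulley plane [0.00289543 0.00333786 0.05656655]
C 0   pulley plane 
T 28 89.96314585840396 [0.56229074 0.09038187 0.09175013] pulley plane [0.00165954 0.00674681 0.05651265]
```

View pics/t7.png

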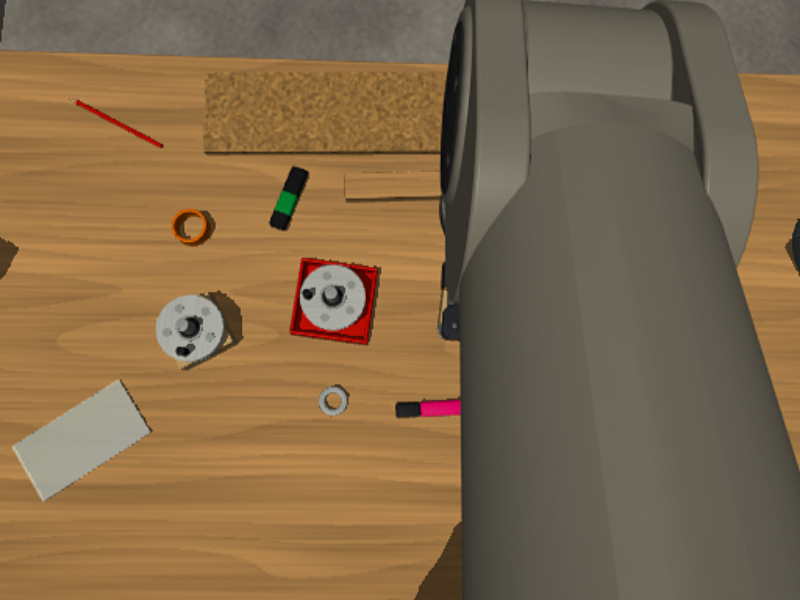

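The unit stands level and centred in the tray (332,296) and the bystanders that can be seen have not moved. I check C, which the arm hides here, from the scene camera.

```bash
python3 - <<'E'
from h import *
for n in("scene","wrist"):
    d,R,t=cam(n); P=cloud(d,R,t)
    c=np.array([.478,-.2866]) if n=="scene" else np.array(C["C"]);D=np.hypot(P[...,0]-c[0],P[...,1]-c[1])
    q=P[(D<.045)&(D>.024)&(P[...,2]>.069)&(P[...,2]<.088)]
    print(n,len(q),np.degrees(np.arctan2(*(q.mean(0)[:2]-c)[::-1])) if len(q) else "")
E
```

```text
scene 18 174.4253240764194
wrist 0
```

```bash
python3 -c "
from rig import bot; print(bot.finish_job())"
```

```text
the job is handed in; nothing more can be done
None
```

The job is handed in. The binding unit, the middle one near (0.56, -0.11), is upright in the red tray, and the two free units are still in their nests.

- **Free units:** I turned the left unit about 214° clockwise and the right one about 199° counter-clockwise, by peg angles in the camera images. The forces I read while turning stayed at about the noise level, with single readings up to 2.3 N.
- **Binding unit:** it reached 7.1 N after about 5 mm of peg travel, so I stopped and backed off. I tested the right unit before lifting this one by its spindle.
- **Last checks:** the unit stands level and centred in the tray. The gripper was open, well clear above the bench and touching nothing, at about 26 s.
- **Not checked at the end:** the arm hid the steel block and part of the batten and marker in the last top view. Everything else I could see there had not moved. I confirmed the right unit's final peg angle only from the scene camera, because the top and wrist cameras could not see it.

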